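Snap an egg holder into the banding wheel and tug-test its catch

TASK

Take the blue-banded egg holder out of the wooden rack and press its spigot straight down into the hub of the banding wheel until the ball catch snaps and the flange sits flush, pressing no harder than 40 N. Then prove that the catch holds: pull straight up on the holder with slowly rising force into the range 11 to 18 N, never more, keep it there for about half a second, ease off and let go, leaving the holder seated and upright. Do not lift or shift the wheel, leave the red-banded holder in its rack, and do not disturb the egg, the bottle or the cup.

Things in the scene. Friction and masses are not known exactly. Their poses are not given: they have to be found in the camera images.
- blue_holder: egg holder to be fitted: stiff black cup with a bright blue band, 46 mm across, on a 6 mm aluminium flange (40 mm across) and a brass spigot pointing down; 72 mm tall in all, about 0.16 kg (1.6 N). Round: any yaw fits. Origin at the spigot's lower tip, z up along the spigot. At the start it stands in one hole of the rack, flange on the rack's top.
- blue_holder_grip (a point): on the blue holder's axis, 60 mm above the spigot's tip: a good height to grip the cup, whose upright wall, 46 mm across, runs from 40 to 72 mm above the tip. Grip with 60 N or more so that it does not slip under the pull.
- blue_holder_flange (a point): centre of the underside of the blue holder's flange, 34 mm above the tip; meets the hub's top when home. The spigot below it is 34 mm long, 16 mm in diameter, its lowest 8 mm tapered down to 9 mm, with a groove for the catch just above the taper.
- red_holder: the other egg holder, left alone: like the blue one but with a red band and a narrower cup, 36 mm across; same spigot. Stands in the other hole of the rack. Origin at the tip of its spigot.
- rack: fixed pale wooden block, 70 mm (its x) by 200 mm (its y) by 45 mm tall, with two upright holes, 18 mm wide, at 50 mm either side of its middle along y; which holder is in which hole varies. Origin at the centre of its underside. The spigots lift straight up out of the holes.
- wheel: banding wheel (painter's turntable): green iron foot 140 mm across on rubber feet, aluminium disc 150 mm across, its face 72 mm above the bench, and in its middle a steel hub 56 mm across that rises 20 mm above the disc. Loose on the bench; weighs 2.2 kg (21.6 N) in all and lifts off if pulled up harder. The disc turns freely. Origin at the centre of its underside.
- hub_mouth (a point): centre of the hub's flat top, at the mouth of its upright bore (16.8 mm wide, 40 mm deep), 92 mm above the bench. With the spigot dropped in but not yet caught, the flange stands about 18 mm above this point.
- catch (a point): middle of the ball catch, on the bore's axis 17 mm below the hub's top: three sprung balls. A push of about 12 to 20 N carries the spigot past them; it snaps and draws the flange hard down on the hub. Caught, it takes about 30 N to come out; not caught, none. Very stiff: force rises steeply within 1 or 2 mm of motion. Pull means the hand's whole upward force, weight included.
- table: the grey bench top that bears the wheel, 1.2 by 1.5 m; its origin is just a point on the top, at height 0.
- painted_egg: bystander: painted white porcelain egg on a dark wooden foot, 76 mm across, 103 mm tall; origin at the centre of its underside.
- medium_bottle: bystander: clear bottle with a red cap and a paper label, 48 mm across, 105 mm tall; origin at the centre of its underside.
- water_cup: bystander: blue ceramic cup, 66 mm across, 70 mm tall; origin at the centre of its underside.
Things that resemble listed ones, but are neither listed nor needed, are in the scene too. What is shaped like the wheel but orange, pink or purple is not meant.

How it is judged (in metres and radians):
On the way, in this order (a step that is already met when the one before it is completed fails the run):
1. the blue holder is pressed home in the wheel's hub: caught, flange flush on the hub, and not yet pulled (the bench bears the wheel's full weight or more) (z of blue_holder_flange in the frame of hub_mouth below 0.002 m and horizontal distance between blue_holder_flange and hub_mouth below 0.004 m and angle between blue_holder's own z axis and vertical below 0.06 rad and contact force between wheel and table above 20 N), for 0.2 s.
2. the seated holder is pulled straight up by the gripper with at least about 11 N for 0.4 s and holds (z of blue_holder_flange in the frame of hub_mouth below 0.002 m and horizontal distance between blue_holder_flange and hub_mouth below 0.004 m and angle between blue_holder's own z axis and vertical below 0.06 rad and contact force between wheel and table below 12.7 N and contact force between the fingers and blue_holder above 5 N and contact force between each of the arm, the fingers and wheel below 1 N), for 0.4 s.
At the end, for the whole second after the job is handed in: The blue holder stands released in the hub: flange within 2 mm of the hub's top, within 4 mm of its centre, upright within 0.06 rad, at rest; the wheel stands level on the bench; the red holder is still in its hole of the rack (z of blue_holder_flange in the frame of hub_mouth below 0.002 m and horizontal distance between blue_holder_flange and hub_mouth below 0.004 m and angle between blue_holder's own z axis and vertical below 0.06 rad and angle between wheel's own z axis and vertical below 0.03 rad and height (world z) of wheel below 0.003 m and contact force between wheel and table above 18 N and linear speed of blue_holder below 0.02 m/s and horizontal distance between red_holder and rack below 0.06 m and height (world z) of red_holder below 0.02 m); the robot touches nothing.
It fails at once if the holder or the wheel is pressed down with more than 40 N (contact force between wheel and table above 65 N).
It fails at once if the seated holder is pulled up with more than about 20 N (z of blue_holder_flange in the frame of hub_mouth below 0.002 m and horizontal distance between blue_holder_flange and hub_mouth below 0.004 m and contact force between wheel and table below 3.1 N).
It fails at once if the wheel is lifted off the bench or shifted by more than 25 mm (height (world z) of wheel above 0.004 m or distance of wheel from where it was at the start of the episode above 0.025 m).
It fails at once if the red holder is taken out or knocked (moved by more than 15 mm) (distance of red_holder from where it was at the start of the episode above 0.015 m).
It fails at once if the egg, the bottle or the cup is moved by more than 20 mm (distance of any of painted_egg, medium_bottle, water_cup from where it was at the start of the episode above 0.02 m).
It also fails if it takes over 58 s, if anything falls off the work surface, if the arm or the gripper's body presses on something with over 40 N, if the wrist force passes 120 N, or if a joint passes its speed limit or range.

ROBOT

A 7-joint arm with a two-finger parallel gripper is mounted at the origin on the work surface. World frame = base frame: x ahead of the robot, y to its left, z up, the work surface at z = 0. Lengths are in mm, angles in rad, forces in N, time in s.
With the tool pointing down it reaches from about 400 to 875 mm from the base axis. Payload 4.4 kg.
Tool frame: the origin (TCP) lies midway between the tips of the shut fingers; the grasp point (between the pads) lies ctrl.grip_depth behind it (ctrl.grip_depth is the distance from the TCP to the grasp point, in mm); z points along the fingers, y is the line along which they close (so a half turn about z gives the same grasp; the last joint's range is limited). The gripper opens to 85 mm and grips with 20 to 120 N. Pads are 22 mm wide; open, the fingers measure 114 mm over their backs; the gripper's body (76 mm by 85 mm) begins 54 mm behind the grasp point. The pads swing forward as they close: fully open they stand 13 mm farther back than shut.
Start: joints at [-1.339, 0.628, 0.038, 1.517, -0.027, 0.996, -0.02], TCP at [190.697, 621.412, 231.313] pointing down, gripper open.
Joint ranges: [-3.06, 3.06], [-0.37, 2.12], [-1.25, 1.32], [0.18, 2.47], [-1.1, 4.24], [0.23, 1.98], [-2.94, 2.94]. Speed limits (rad/s): [2.57, 2.57, 3.14, 3.14, 3.14, 3.14, 3.14].

INTERFACE

Orientations are given as [roll, pitch, yaw] about the fixed x, y, z axes, in that order (R = Rz(yaw) Ry(pitch) Rx(roll)).
In Python, from cell import ctrl gives the robot as it stands.
- The arm moves only by the tool carry_out, never from a script. Its argument "deltas" is one flat list of numbers, 7 for each row, row after row: the turn, a rotation vector about the tool's x, y, z in degrees, then the shift along the tool's x, y, z in m, then the closure, from -1 (fully open) to 1 (shut). In form: [wx, wy, wz, dx, dy, dz, claw, wx, wy, wz, dx, dy, dz, claw, ...]. A call has 1 to 12 rows; each row shifts and turns the commanded pose from where the row before left it, along the tool's axes as they then stand; what a row does not reach is not made up. A row lasts 1/8 s, in which the tool goes at most 62.5 mm and 10.7 degrees, less where a joint would pass 70% of its speed; a pose out of reach is approached as far as the arm can. A call with a gripper value outside its range is refused whole. The fingers move at their own pace and stop on an object; the grip force is fixed at half the most. Time passes only in rows, so rows that do not move let the fingers close. It gives the time, the measured TCP pose, the force, the opening and the grip force at its end, in the units of the state.
- ctrl.read_state(): the state, without advancing time (a new reading comes with each control period).
- ctrl.get_image(name): name is "scene" or "top"; returns the picture (480x640x3 uint8, red, green, blue); there is no depth.
- ctrl.calibration(name): a dict with "mtx" (3x3 intrinsics, pixels), "distortion" ([k1, k2, p1, p2, k3] as OpenCV has them; the pictures are not rectified), "R" (3x3) and "t" (3): a world point X has camera coordinates R X + t. Camera axes: x right, y down, z forward; pixel columns grow to the right and rows downward; lengths in mm; the calibration is good to about 2 mm. A picture is of the moment at which its call begins. calibration takes no time and is no camera call.
- ctrl.finish_job(): hands the job in; it is judged then, once.
The state is a dict: "clock": time; "qpos": joint angles; "qd": joint speeds; "tau": joint torques, N m; "eef_pos": TCP position; "tool_rot": TCP orientation; "force": force on the tool from outside, world axes, zero at the start; "torque": the same for the moment, N m; "width": finger opening in mm; "gripper_force": force on a finger pad.
Only numpy, scipy, OpenCV 4.12 (cv2) and the standard library are available. Lean on these libraries where they do the work, as an engineer would, in place of code of your own. Each camera call takes 0.05 s, during which the arm holds its last target. There are 200 camera calls.

## Working session

There is one attempt and no reset: what is moved stays moved. The work goes in short steps, Python scripts to look and compute and a tool call to move; the robot and the scene stay as the last step left them, time stands still between calls to the robot, and variables do not carry over. Pictures are saved under pics/ and viewed, at most 10 in all, crops included, and the job is handed in when it is done.

Besides the shell and the picture viewer there is one more tool, called after ">>>" as name(argument=value, ...) on one line, values as JSON. carry_out: Moves the arm, as the interface text tells. Its arguments: {"type":"object","properties":{"deltas":{"type":"array"}},"required":["deltas"]}

```bash
mkdir -p pics; python3 - <<'E'
from cell import ctrl
import cv2
for n in("scene","top"):
    cv2.imwrite(f"pics/{n}0.png",ctrl.get_image(n)[:,:,::-1]); print(n,ctrl.calibration(n))
s=ctrl.read_state();print(s,ctrl.grip_depth)
E
```

```text
scene {'mtx': array([[465.01418433,   0.        , 321.836241  ],
       [  0.        , 465.01418433, 241.83515034],
       [  0.        ,   0.        ,   1.        ]]), 'distortion': array([0.01673432, 0.        , 0.        , 0.        , 0.        ]), 'R': array([[ 0.43359167,  0.90101402, -0.01311493],
       [ 0.73909753, -0.3639238 , -0.56682829],
       [-0.51549307,  0.23607881, -0.82373156]]), 't': array([-190.11303544, -320.8034378 , 1250.1811401 ])}
top {'mtx': array([[464.41204956,   0.        , 313.68389893],
       [  0.        , 464.41204956, 239.01182485],
       [  0.        ,   0.        ,   1.        ]]), 'distortion': array([-0.05911653,  0.        ,  0.        ,  0.        ,  0.        ]), 'R': array([[-0.01546015, -0.99957885, -0.02455818],
       [-0.99232142,  0.01835304, -0.12231665],
       [ 0.12271585,  0.02247858, -0.99218725]]), 't': array([ -12.66044954,  538.3901538 , 1050.65852253])}
{'clock': 0.1, 'qpos': array([-1.33874974,  0.6292742 ,  0.03843481,  1.51825586, -0.02699968,
        0.99632169, -0.01997466]), 'qd': array([-8.19593965e-04, -1.58931449e-03,  6.82473121e-04, -3.43320714e-03,
        3.14455462e-05,  6.33511239e-04, -9.97196613e-04]), 'tau': array([ 3.29494251e-03, -5.64524996e+01,  1.23055983e+00, -1.93971795e+01,
        1.11921667e-02,  5.37095722e-03,  1.87512222e-05]), 'eef_pos': array([190.55037972, 620.85286466, 230.47143185]), 'tool_rot': array([-3.13985121e+00,  1.30289722e-05,  2.84377992e+00]), 'force': array([-0.48881587, -0.15596033,  0.32017494]), 'torque': array([ 0.02045092,  0.0229785 , -0.06867287]), 'gripper_force': 0.0, 'width': 85.54211548016664} 18.700000000000003
```

View pics/scene0.png

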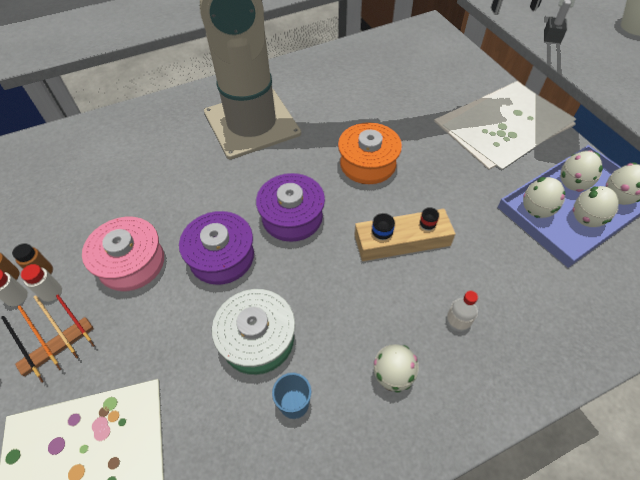

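View pics/top0.png

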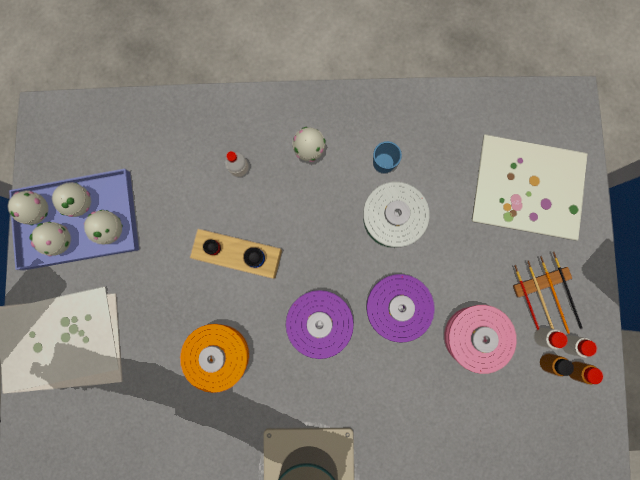

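The scene picture shows the white-disc, green-foot wheel at (253,322), the blue holder at (383,226) and the red one at (430,217). In the top picture these are at (397,213), (255,258) and (212,247). I'll zoom in on the wheel and rack in both views.

```bash
cat > h.py <<'E'
import numpy as np, cv2
from cell import ctrl
def ray(n,uv):
    c=ctrl.calibration(n); p=cv2.undistortPoints(np.array([[uv]],float),c["mtx"],c["distortion"])[0,0]
    R,t=np.array(c["R"]),np.array(c["t"]); return -R.T@t, R.T@np.array([p[0],p[1],1.])
def at_z(n,uv,z):
    o,d=ray(n,uv); return o+d*(z-o[2])/d[2]
def proj(n,P):
    c=ctrl.calibration(n); return cv2.projectPoints(np.array(P,float).reshape(-1,3),cv2.Rodrigues(np.array(c["R"]))[0],np.array(c["t"],float),c["mtx"],c["distortion"])[0][:,0]
def tri(u1,u2):
    o1,d1=ray("scene",u1);o2,d2=ray("top",u2)
    s=np.linalg.lstsq(np.c_[d1,-d2],o2-o1,rcond=None)[0]; a,b=o1+s[0]*d1,o2+s[1]*d2
    return (a+b)/2,np.linalg.norm(a-b)
E
python3 - <<'E'
import cv2,numpy as np
r=[]
for n,cs in(("scene",((253,330),(400,228))),("top",((397,213),(240,252)))):
    im=cv2.imread(f"pics/{n}0.png")
    r.append(np.hstack([cv2.resize(im[y-37:y+38,x-50:x+50],None,fx=4,fy=4,interpolation=cv2.INTER_CUBIC) for x,y in cs]))
cv2.imwrite("pics/z.png",np.vstack(r))
E
```

```text
(no output)
```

View pics/z.png

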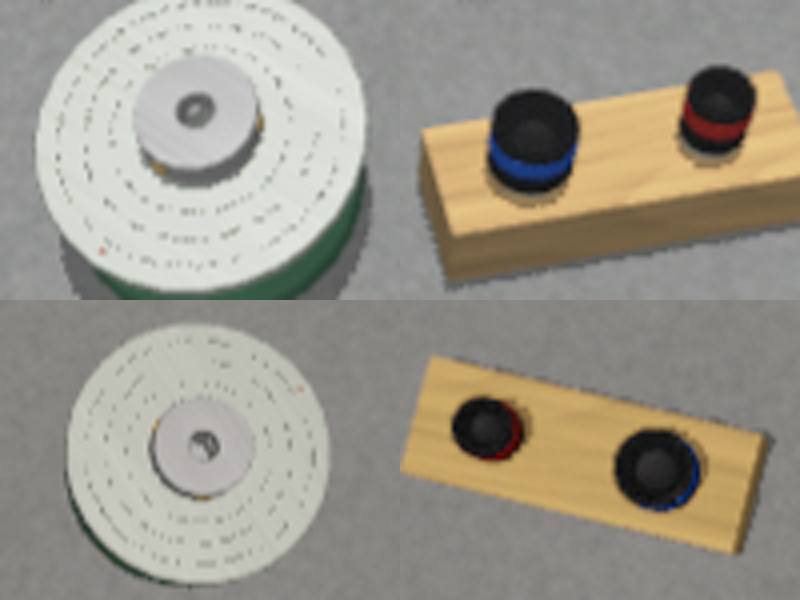

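Hub top ellipse: scene crop centre (196.5,111), top crop (203.5,447.5). Blue cup rim: scene (534.5,125), top (654,468). I'll triangulate these and check them against the known heights.

```bash
python3 - <<'E'
from h import *
np.set_printoptions(precision=1,suppress=True)
f=lambda o,p:(o[0]+p[0]/4-.375,o[1]+p[1]/4-.375)
for nm,a,b,z in(("hub",f((203,293),(196.5,111)),f((347,176),(203.5,147.5)),92),("blue",f((350,191),(134.5,125)),f((190,215),(254,168)),83),("red",f((350,191),(320,95)),f((190,215),(86,128)),83)):
    print(nm,*tri(a,b),at_z("scene",a,z),at_z("top",b,z))
# refine with mask fits
for n,z in(("scene",92),("top",92)):
    pass
s=ctrl.read_state();print(s["eef_pos"],s["tool_rot"],proj("top",s["eef_pos"]))
for nm,uv in(("egg",(310,144)),("bottle",(236,163)),("cup",(387,156))): print(nm,at_z("top",uv,60))
for uv in((397.5,212.5),): print(at_z("top",uv,92))
# rack corners, top crop px
for p in((433,355),(765,435),(737,553),(401,472)): print("rack",at_z("top",f((190,215),(p[0]-400,p[1]-300)),45))
E
```

```text
hub [ 587.4 -209.4   88.6] 1.9550953406303193 [ 589.4 -208.6   92. ] [ 586.5 -209.8   92. ]
blue [495.4 113.3  79.5] 0.9188618374760957 [497.7 112.2  83. ] [494.9 112.4  83. ]
red [520.  209.2  78.1] 2.2284146408950347 [523.1 207.5  83. ] [519. 207.  83.]
[190.6 620.9 230.5] [-3.1  0.   2.8] [[-18.7 411.2]]
egg [758.9 -17.3  60. ]
bottle [717.2 156.5  60. ]
cup [ 726.  -195.9   60. ]
[ 586.5 -209.8   92. ]
rack [566.6 248.2  45. ]
rack [516.2  53.9  45. ]
rack [448.6  70.5  45. ]
rack [498.4 266.   45. ]
```

Hub is at about (588,-209) and the blue holder at about (496,112.4). The two cameras agree to 2–3 mm, and the rack geometry fits. Next move: to above the blue holder.

>>> carry_out(deltas=[0,0,0,-0.0368,-0.033,0,-1,0,0,0,-0.0368,-0.033,0,-1,0,0,0,-0.0368,-0.033,0,-1,0,0,0,-0.0368,-0.033,0,-1,0,0,0,-0.0368,-0.033,0,-1,0,0,0,-0.0368,-0.033,0,-1,0,0,0,-0.0368,-0.033,0,-1,0,0,0,-0.0368,-0.033,0,-1,0,0,0,-0.0368,-0.033,0,-1,0,0,0,-0.0368,-0.033,0,-1,0,0,0,-0.0368,-0.033,0,-1,0,0,0,-0.0368,-0.033,0,-1])

```text
clock: 1.6
eef_pos: [497.2, 111.8, 231.1]
tool_rot: [-3.142, -0.0, 2.844]
force: [0.4, -0.1, 0.1]
width: 85.6
gripper_force: 0.0
```

```bash
cat >> h.py <<'E'
from scipy.spatial.transform import Rotation as Ro
def go(x,y,z=None):
    s=ctrl.read_state(); R=Ro.from_euler("xyz",s["tool_rot"]); p=np.array(s["eef_pos"])
    d=np.array([x,y,p[2] if z is None else z])-p
    print("t",round(s["clock"],2),"tcp",p.round(1),"rot",np.round(s["tool_rot"],4),"q",np.round(s["qpos"],2),"F",np.round(s["force"],1),"w",round(s["width"],1),"->tool mm",R.inv().apply(d).round(1))
E
python3 -c "
from h import *
go(496,112.4)"
```

```text
t 1.6 tcp [497.2 111.8 231.1] rot [-3.1415e+00 -4.0000e-04  2.8439e+00] q [-0.33  0.43  0.08  1.91 -0.05  0.81  1.05] F [ 0.4 -0.1  0.1] w 85.6 ->tool mm [1.3 0.2 0. ]
```

>>> carry_out(deltas=[0,0,0,0.0013,0,0.025,-1,0,0,0,0,0,0.04,-1,0,0,0,0,0,0.04,-1,0,0,0,0,0,0.016,-1,0,0,0,0,0,0,-1])

```text
clock: 2.22
eef_pos: [494.2, 113.3, 108.9]
tool_rot: [-3.14, -0.003, 2.844]
force: [-0.2, -0.5, 0.7]
width: 85.5
gripper_force: 0.0
```

```bash
python3 - <<'E'
from h import *
go(496,112.4)
r=[]
for n,(x,y) in(("scene",(384,215)),("top",(253,250))):
    im=ctrl.get_image(n)[:,:,::-1].copy(); cv2.imwrite(f"pics/{n}1.png",im)
    r.append(cv2.resize(im[y-75:y+75,x-50:x+50],None,fx=4,fy=4,interpolation=cv2.INTER_CUBIC))
cv2.imwrite("pics/z1.png",np.hstack(r))
E
```

```text
t 2.23 tcp [494.2 113.3 108.9] rot [-3.1397e+00 -3.0000e-03  2.8437e+00] q [-0.32  0.62  0.06  2.02 -0.07  0.51  1.06] F [-0.2 -0.5  0.7] w 85.5 ->tool mm [-2.  -0.3 -0. ]
```

View pics/z1.png

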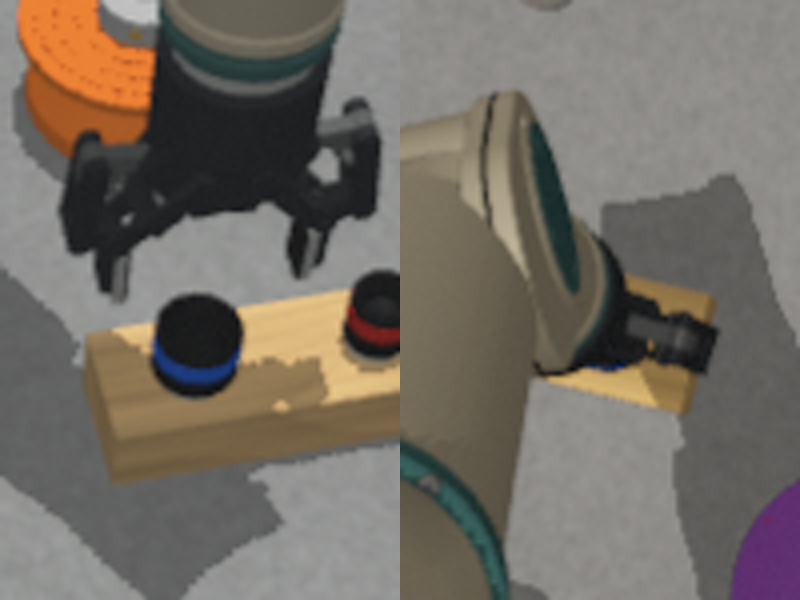

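The crop shows the fingertips astride the blue cup: left tip at about (363,214), right at about (409,208) in the scene image. The top view is blocked by the arm. I'll compare this with the projection of the known TCP.

```bash
python3 - <<'E'
from h import *
np.set_printoptions(precision=1,suppress=True)
t=np.array([494.2,113.3,0]);y=np.array([.293,.956,0]);x=np.array([-.956,.293,0])
for z in(118,122):
  for s in(-1,1): print(z,s,proj("scene",[t+s*43*y-11*x+[0,0,z],t+s*43*y+11*x+[0,0,z]]).ravel())
print(proj("scene",[[496,112.4,83]]))
E
```

```text
118 -1 [364.4 216.9 362.2 208.3]
118 1 [407.1 211.4 404.3 202.9]
122 -1 [364.6 215.7 362.3 207. ]
122 1 [407.3 210.1 404.5 201.6]
[[382.9 221.2]]
```

>>> carry_out(deltas=[0,0,0,-0.002,0,0.01,-1,0,0,0,0,0,0.02,-1,0,0,0,0,0,0.02,-1,0,0,0,0,0,0.008,-1,0,0,0,0,0,0,-1,0,0,0,0,0,0,-1])

```text
clock: 3.08
eef_pos: [497.9, 113.1, 52.9]
tool_rot: [3.141, 0.001, 2.844]
force: [0.1, 1.2, 0.6]
width: 85.8
gripper_force: 0.0
```

```bash
python3 -c "
from h import *
go(496,112.4,50)"
```

```text
t 3.08 tcp [497.9 113.1  52.9] rot [3.1409e+00 1.0000e-03 2.8437e+00] q [-0.31  0.72  0.04  2.04 -0.08  0.38  1.07] F [0.1 1.2 0.6] w 85.8 ->tool mm [ 1.6 -1.3  2.9]
```

>>> carry_out(deltas=[0,0,0,0.001,-0.001,0.002,-1,0,0,0,0,0,0,-1,0,0,0,0,0,0,-1])

```text
clock: 3.45
eef_pos: [496.1, 112.4, 50.5]
tool_rot: [3.141, 0.0, 2.844]
force: [-0.1, -0.7, -0.6]
width: 85.8
gripper_force: 0.0
```

```bash
python3 -c "
from h import *
go(496,112.4,50)"
```

```text
t 3.45 tcp [496.1 112.4  50.5] rot [3.1414e+00 2.0000e-04 2.8438e+00] q [-0.31  0.72  0.04  2.05 -0.08  0.37  1.07] F [-0.1 -0.7 -0.6] w 85.8 ->tool mm [ 0.1 -0.1  0.5]
```

Close the gripper.

>>> carry_out(deltas=[0,0,0,0,0,0,1,0,0,0,0,0,0,1,0,0,0,0,0,0,1,0,0,0,0,0,0,1,0,0,0,0,0,0,1,0,0,0,0,0,0,1,0,0,0,0,0,0,1,0,0,0,0,0,0,1])

```text
clock: 4.45
eef_pos: [496.1, 112.4, 50.6]
tool_rot: [3.141, 0.0, 2.844]
force: [-2.2, 0.2, 4.9]
width: 44.7
gripper_force: 60.9
```

```bash
python3 -c "
from h import *
go(496,112.4,50);print(ctrl.read_state()['gripper_force'])"
```

```text
t 4.45 tcp [496.1 112.4  50.6] rot [3.1414e+00 1.0000e-04 2.8438e+00] q [-0.31  0.72  0.04  2.05 -0.08  0.37  1.07] F [-2.2  0.2  4.9] w 44.7 ->tool mm [ 0.1 -0.1  0.6]
60.91840624809265
```

Gripped: 44.7 mm opening, 61 N. Lifting.

>>> carry_out(deltas=[0,0,0,0,0,-0.006,1,0,0,0,0,0,-0.015,1,0,0,0,0,0,-0.02,1,0,0,0,0,0,-0.025,1,0,0,0,0,0,-0.03,1,0,0,0,0,0,-0.019,1,0,0,0,0,0,0,1,0,0,0,0,0,0,1])

```text
clock: 5.45
eef_pos: [495.5, 112.2, 165.0]
tool_rot: [-3.141, -0.001, 2.844]
force: [0.3, -0.0, -2.7]
width: 44.7
gripper_force: 61.6
```

```bash
python3 -c "
from h import *
go(587.8,-209.1)"
```

```text
t 5.45 tcp [495.5 112.2 165. ] rot [-3.1411e+00 -9.0000e-04  2.8438e+00] q [-0.33  0.52  0.07  1.98 -0.06  0.64  1.05] F [ 0.3 -0.  -2.7] w 44.7 ->tool mm [-182.6 -280.1   -0. ]
```

>>> carry_out(deltas=[0,0,0,-0.01,-0.016,0,1,0,0,0,-0.02,-0.03,0,1,0,0,0,-0.02,-0.03,0,1,0,0,0,-0.02,-0.03,0,1,0,0,0,-0.02,-0.03,0,1,0,0,0,-0.02,-0.03,0,1,0,0,0,-0.02,-0.03,0,1,0,0,0,-0.02,-0.03,0,1,0,0,0,-0.02,-0.03,0,1,0,0,0,-0.0126,-0.0241,0,1,0,0,0,0,0,0,1,0,0,0,0,0,0,1])

```text
clock: 6.95
eef_pos: [587.7, -207.5, 164.1]
tool_rot: [3.14, -0.003, 2.844]
force: [-0.4, 1.1, -1.9]
width: 44.5
gripper_force: 61.7
```

>>> carry_out(deltas=[0,0,0,0,0,0.02,1,0,0,0,0,0,0,1,0,0,0,0,0,0,1])

```text
clock: 7.32
eef_pos: [588.7, -208.0, 145.6]
tool_rot: [3.141, -0.0, 2.845]
force: [1.0, -0.5, -1.0]
width: 44.4
gripper_force: 61.7
```

```bash
python3 - <<'E'
from h import *
go(587.8,-209.1)
r=[]
for n,(x,y) in(("scene",(253,295)),("top",(397,213))):
    im=ctrl.get_image(n)[:,:,::-1].copy(); cv2.imwrite(f"pics/{n}2.png",im)
    r.append(cv2.resize(im[y-75:y+75,x-50:x+50],None,fx=4,fy=4,interpolation=cv2.INTER_CUBIC))
cv2.imwrite("pics/z2.png",np.hstack(r))
E
```

```text
t 7.33 tcp [ 588.7 -208.   145.6] rot [ 3.1412e+00 -1.0000e-04  2.8451e+00] q [ 0.27  0.69  0.04  1.68 -0.04  0.78  1.6 ] F [ 1.  -0.5 -1. ] w 44.4 ->tool mm [ 0.5 -1.3 -0. ]
```

View pics/z2.png

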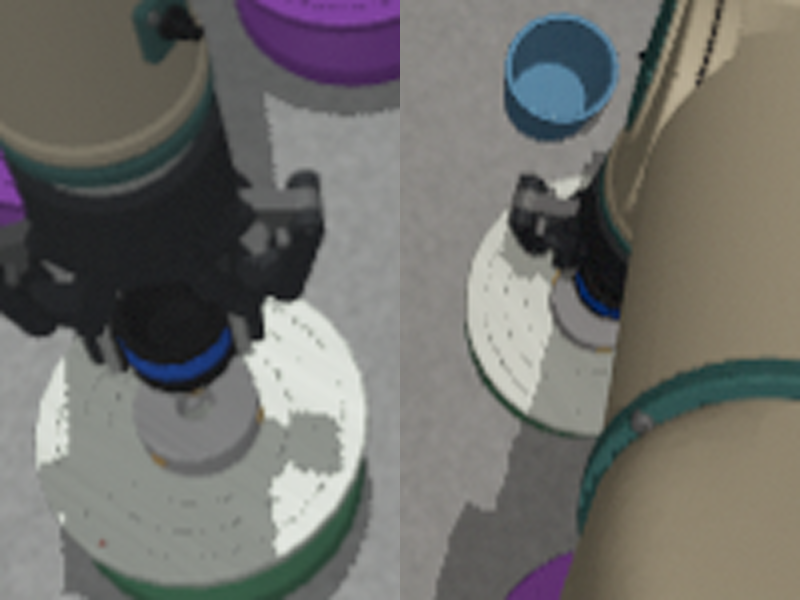

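The crop shows the holder held upright above the hub. In the scene view the cup centre column is about 246.4, and the hub mouth below it is in view at about (251.5,320). I'll check the prediction.

```bash
python3 - <<'E'
from h import *
np.set_printoptions(precision=1,suppress=True)
print(proj("scene",[[588.7,-208,178],[588.7,-208,140],[587.8,-209.1,178],[587.8,-209.1,92]]))
y=np.array([.293,.956,0])
c=np.array([588.7,-208,178])
th=np.linspace(0,6.28,100)
e=proj("scene",c+23*np.c_[np.cos(th),np.sin(th),0*th]); print("rim",e.min(0),e.max(0), "crop",(e.min(0)-[203,220]+.375)*4,(e.max(0)-[203,220]+.375)*4)
e=proj("scene",c-[0,0,38]+20*np.c_[np.cos(th),np.sin(th),0*th]); print("flange bottom crop",(e.min(0)-[203,220]+.375)*4,(e.max(0)-[203,220]+.375)*4)
E
```

```text
[[244.6 297. ]
 [248.  307.7]
 [243.8 296.9]
 [251.1 319.7]]
rim [230.3 284.6] [258.9 310. ] crop [110.7 259.8] [225.1 361.4]
flange bottom crop [133.7 309.7] [229.2 395.8]
```

>>> carry_out(deltas=[0,0,0,0.0005,-0.0013,0,1,0,0,0,0,0,0.006,1,0,0,0,0,0,0.005,1,0,0,0,0,0,0.003,1,0,0,0,0,0,0.003,1,0,0,0,0,0,0,1,0,0,0,0,0,0,1])

```text
clock: 8.3
eef_pos: [587.7, -210.1, 128.4]
tool_rot: [-3.142, 0.0, 2.844]
force: [1.0, 0.1, -1.7]
width: 44.7
gripper_force: 61.7
```

```bash
python3 -c "
from h import *
go(587.8,-209.1)"
```

```text
t 8.3 tcp [ 587.7 -210.1  128.4] rot [-3.1416e+00  1.0000e-04  2.8438e+00] q [ 0.27  0.71  0.04  1.69 -0.04  0.74  1.6 ] F [ 1.   0.1 -1.7] w 44.7 ->tool mm [ 0.2  1.  -0. ]
```

>>> carry_out(deltas=[0,0,0,0,0.0008,0.002,1,0,0,0,0,0,0.002,1,0,0,0,0,0,0.002,1,0,0,0,0,0,0,1,0,0,0,0,0,0,1])

```text
clock: 8.93
eef_pos: [588.1, -209.5, 122.3]
tool_rot: [-3.141, 0.001, 2.844]
force: [1.0, -1.3, -2.6]
width: 44.8
gripper_force: 61.7
```

```bash
python3 -c "
from h import *
go(587.8,-209.1)"
```

```text
t 8.93 tcp [ 588.1 -209.5  122.3] rot [-3.1414e+00  6.0000e-04  2.8437e+00] q [ 0.27  0.72  0.04  1.69 -0.04  0.73  1.6 ] F [ 1.  -1.3 -2.6] w 44.8 ->tool mm [ 0.4  0.3 -0. ]
```

>>> carry_out(deltas=[0,0,0,0,0,0.002,1,0,0,0,0,0,0.002,1,0,0,0,0,0,0.001,1,0,0,0,0,0,0,1,0,0,0,0,0,0,1])

```text
clock: 9.55
eef_pos: [588.1, -209.5, 117.3]
tool_rot: [-3.141, 0.001, 2.844]
force: [1.9, -0.3, -1.1]
width: 45.0
gripper_force: 61.7
```

>>> carry_out(deltas=[0,0,0,0,0,0.001,1,0,0,0,0,0,0.001,1,0,0,0,0,0,0,1,0,0,0,0,0,0,1])

```text
clock: 10.05
eef_pos: [588.1, -209.4, 115.3]
tool_rot: [-3.142, 0.001, 2.844]
force: [2.4, -1.8, -1.0]
width: 44.7
gripper_force: 61.7
```

>>> carry_out(deltas=[0,0,0,0,0,0.001,1,0,0,0,0,0,0,1])

```text
clock: 10.3
eef_pos: [588.1, -209.5, 114.4]
tool_rot: [-3.141, 0.001, 2.844]
force: [2.8, -1.9, -0.3]
width: 44.9
gripper_force: 61.7
```

>>> carry_out(deltas=[0,0,0,-0.0003,-0.0002,0.001,1,0,0,0,0,0,0,1])

```text
clock: 10.55
eef_pos: [588.2, -209.6, 113.4]
tool_rot: [-3.142, 0.0, 2.844]
force: [2.5, -1.9, 1.4]
width: 44.6
gripper_force: 61.8
```

>>> carry_out(deltas=[0,0,0,0,0,0.0005,1,0,0,0,0,0,0,1])

```text
clock: 10.8
eef_pos: [588.2, -209.7, 113.1]
tool_rot: [-3.142, 0.0, 2.844]
force: [1.5, -2.3, 4.0]
width: 44.9
gripper_force: 62.0
```

>>> carry_out(deltas=[0,0,0,0,0,0.0005,1,0,0,0,0,0,0,1])

```text
clock: 11.05
eef_pos: [588.3, -209.7, 112.8]
tool_rot: [-3.142, 0.001, 2.844]
force: [1.2, -0.8, 6.5]
width: 44.7
gripper_force: 62.2
```

>>> carry_out(deltas=[0,0,0,0,0,0.0005,1,0,0,0,0,0,0.0005,1,0,0,0,0,0,0,1])

```text
clock: 11.42
eef_pos: [588.1, -209.7, 112.1]
tool_rot: [-3.142, 0.0, 2.844]
force: [0.4, -1.5, 7.4]
width: 44.8
gripper_force: 62.4
```

>>> carry_out(deltas=[0,0,0,0,0,0.0005,1,0,0,0,0,0,0,1])

```text
clock: 11.68
eef_pos: [588.2, -209.7, 111.9]
tool_rot: [-3.142, 0.001, 2.844]
force: [0.9, -1.9, 9.5]
width: 44.8
gripper_force: 62.4
```

>>> carry_out(deltas=[0,0,0,0,0,0.0005,1,0,0,0,0,0,0,1])

```text
clock: 11.92
eef_pos: [588.3, -209.7, 111.4]
tool_rot: [-3.142, 0.001, 2.844]
force: [1.0, -0.7, 8.9]
width: 44.5
gripper_force: 62.6
```

>>> carry_out(deltas=[0,0,0,0,0,0.0005,1,0,0,0,0,0,0.0005,1,0,0,0,0,0,0,1])

```text
clock: 12.3
eef_pos: [588.1, -209.7, 110.2]
tool_rot: [-3.142, 0.0, 2.844]
force: [-0.2, -1.1, 8.6]
width: 44.8
gripper_force: 62.6
```

>>> carry_out(deltas=[0,0,0,0,0,0.0005,1,0,0,0,0,0,0.0005,1,0,0,0,0,0,0,1])

```text
clock: 12.68
eef_pos: [588.0, -209.6, 108.7]
tool_rot: [3.142, 0.0, 2.844]
force: [0.8, -1.5, 4.8]
width: 44.9
gripper_force: 62.6
```

>>> carry_out(deltas=[0,0,0,0,0,0.0005,1,0,0,0,0,0,0.0005,1,0,0,0,0,0,0,1])

```text
clock: 13.05
eef_pos: [588.0, -209.6, 107.5]
tool_rot: [3.142, -0.0, 2.844]
force: [0.9, -2.1, 4.9]
width: 44.5
gripper_force: 62.6
```

>>> carry_out(deltas=[0,0,0,0,0,0.001,1,0,0,0,0,0,0.001,1,0,0,0,0,0,0.001,1,0,0,0,0,0,0,1])

```text
clock: 13.55
eef_pos: [588.0, -209.6, 103.9]
tool_rot: [-3.142, -0.0, 2.844]
force: [3.3, -1.7, 0.0]
width: 44.4
gripper_force: 62.0
```

>>> carry_out(deltas=[0,0,0,0,0,0.001,1,0,0,0,0,0,0.001,1,0,0,0,0,0,0,1])

```text
clock: 13.92
eef_pos: [587.9, -209.5, 100.7]
tool_rot: [-3.142, -0.001, 2.844]
force: [5.9, -2.5, -8.7]
width: 44.5
gripper_force: 62.7
```

>>> carry_out(deltas=[0,0,0,0,0,0.001,1,0,0,0,0,0,0.001,1,0,0,0,0,0,0,1])

```text
clock: 14.3
eef_pos: [587.9, -209.6, 98.5]
tool_rot: [-3.141, -0.001, 2.844]
force: [4.9, -2.3, -10.4]
width: 44.4
gripper_force: 63.0
```

>>> carry_out(deltas=[0,0,0,0,0,0.001,1,0,0,0,0,0,0,1])

```text
clock: 14.55
eef_pos: [588.1, -209.5, 98.0]
tool_rot: [3.142, -0.0, 2.844]
force: [4.8, -2.4, -7.1]
width: 44.4
gripper_force: 63.1
```

>>> carry_out(deltas=[0,0,0,0,0,0.0005,1,0,0,0,0,0,0,1])

```text
clock: 14.8
eef_pos: [588.0, -209.5, 97.9]
tool_rot: [-3.142, -0.0, 2.844]
force: [4.4, -2.9, -6.4]
width: 44.4
gripper_force: 63.2
```

>>> carry_out(deltas=[0,0,0,0,0,0.0005,1,0,0,0,0,0,0,1])

```text
clock: 15.05
eef_pos: [588.1, -209.5, 97.8]
tool_rot: [3.142, -0.0, 2.844]
force: [4.5, -2.7, -4.6]
width: 44.5
gripper_force: 63.3
```

>>> carry_out(deltas=[0,0,0,0,0,0.001,1,0,0,0,0,0,0,1])

```text
clock: 15.3
eef_pos: [588.2, -209.6, 97.7]
tool_rot: [3.142, 0.0, 2.844]
force: [2.4, -1.8, 2.3]
width: 44.6
gripper_force: 64.0
```

>>> carry_out(deltas=[0,0,0,0,0,0.001,1,0,0,0,0,0,0,1,0,0,0,0,0,0,1])

```text
clock: 15.68
eef_pos: [588.2, -209.6, 97.7]
tool_rot: [3.142, 0.001, 2.844]
force: [0.4, -1.5, 9.3]
width: 44.4
gripper_force: 64.9
```

>>> carry_out(deltas=[0,0,0,0,0,0.001,1,0,0,0,0,0,0,1,0,0,0,0,0,0,1])

```text
clock: 16.05
eef_pos: [588.3, -209.6, 97.6]
tool_rot: [3.141, 0.001, 2.844]
force: [-1.3, 0.2, 14.4]
width: 44.4
gripper_force: 65.5
```

Flush and stiff, with the TCP stopped at 97.6 under a 14 N push. Now I'll ease off and pull gradually.

>>> carry_out(deltas=[0,0,0,0,0,-0.001,1,0,0,0,0,0,-0.001,1,0,0,0,0,0,-0.0005,1,0,0,0,0,0,0,1,0,0,0,0,0,0,1])

```text
clock: 16.68
eef_pos: [588.2, -209.6, 97.7]
tool_rot: [3.142, 0.0, 2.844]
force: [3.6, -1.9, 1.4]
width: 44.4
gripper_force: 64.5
```

>>> carry_out(deltas=[0,0,0,0,0,-0.0005,1,0,0,0,0,0,0,1,0,0,0,0,0,0,1])

```text
clock: 17.05
eef_pos: [588.1, -209.6, 97.8]
tool_rot: [-3.142, -0.0, 2.844]
force: [4.8, -2.6, -3.5]
width: 44.6
gripper_force: 64.1
```

>>> carry_out(deltas=[0,0,0,0,0,-0.0005,1,0,0,0,0,0,0,1,0,0,0,0,0,0,1])

```text
clock: 17.42
eef_pos: [588.1, -209.5, 97.8]
tool_rot: [-3.142, -0.0, 2.844]
force: [4.6, -3.0, -5.9]
width: 44.6
gripper_force: 63.7
```

>>> carry_out(deltas=[0,0,0,0,0,-0.0005,1,0,0,0,0,0,0,1,0,0,0,0,0,0,1])

```text
clock: 17.8
eef_pos: [588.0, -209.5, 97.9]
tool_rot: [-3.142, -0.001, 2.844]
force: [6.9, -2.4, -8.4]
width: 44.5
gripper_force: 63.5
```

>>> carry_out(deltas=[0,0,0,-0.0006,-0.0001,-0.0004,1,0,0,0,0,0,0,1,0,0,0,0,0,0,1])

```text
clock: 18.18
eef_pos: [588.0, -209.5, 98.0]
tool_rot: [3.142, -0.002, 2.844]
force: [6.5, -2.7, -10.6]
width: 44.6
gripper_force: 63.4
```

>>> carry_out(deltas=[0,0,0,0,0,-0.0004,1,0,0,0,0,0,0,1,0,0,0,0,0,0,1])

```text
clock: 18.55
eef_pos: [587.9, -209.6, 98.1]
tool_rot: [-3.142, -0.002, 2.844]
force: [5.9, -2.8, -11.7]
width: 44.6
gripper_force: 63.3
```

>>> carry_out(deltas=[0,0,0,0,0,-0.0004,1,0,0,0,0,0,0,1,0,0,0,0,0,0,1])

```text
clock: 18.92
eef_pos: [587.6, -209.4, 98.3]
tool_rot: [3.142, -0.003, 2.844]
force: [5.5, -2.7, -12.4]
width: 44.3
gripper_force: 63.2
```

>>> carry_out(deltas=[0,0,0,0,0,-0.0002,1,0,0,0,0,0,0,1,0,0,0,0,0,0,1])

```text
clock: 19.3
eef_pos: [587.5, -209.4, 98.4]
tool_rot: [3.142, -0.003, 2.844]
force: [5.0, -2.7, -12.4]
width: 44.9
gripper_force: 63.2
```

>>> carry_out(deltas=[0,0,0,-0.0006,-0.0002,-0.0003,1,0,0,0,0,0,0,1,0,0,0,0,0,0,1])

```text
clock: 19.68
eef_pos: [587.6, -209.4, 98.4]
tool_rot: [3.141, -0.004, 2.844]
force: [5.4, -1.5, -13.8]
width: 44.6
gripper_force: 63.1
```

>>> carry_out(deltas=[0,0,0,-0.0004,0,-0.0003,1,0,0,0,0,0,0,1,0,0,0,0,0,0,1])

```text
clock: 20.05
eef_pos: [587.7, -209.5, 98.5]
tool_rot: [3.141, -0.005, 2.844]
force: [5.1, -2.0, -14.1]
width: 44.1
gripper_force: 63.2
```

>>> carry_out(deltas=[0,0,0,0,0,0,1,0,0,0,0,0,0,1,0,0,0,0,0,0,1,0,0,0,0,0,0,1,0,0,0,0,0,0,1])

```text
clock: 20.68
eef_pos: [587.7, -209.5, 98.5]
tool_rot: [3.141, -0.005, 2.844]
force: [3.6, -2.6, -12.8]
width: 44.4
gripper_force: 63.1
```

>>> carry_out(deltas=[0,0,0,0,0,0.0005,1,0,0,0,0,0,0.0005,1,0,0,0,0,0,0.0005,1,0,0,0,0,0,0.0005,1,0,0,0,0,0,0,1,0,0,0,0,0,0,1])

```text
clock: 21.42
eef_pos: [588.1, -209.6, 98.5]
tool_rot: [3.141, -0.003, 2.844]
force: [0.5, 0.5, -14.2]
width: 44.9
gripper_force: 63.2
```

>>> carry_out(deltas=[0,0,0,0,0,0.001,1,0,0,0,0,0,0,1,0,0,0,0,0,0,1])

```text
clock: 21.8
eef_pos: [588.9, -210.0, 98.4]
tool_rot: [3.141, -0.001, 2.844]
force: [-0.8, 1.8, -8.9]
width: 44.5
gripper_force: 63.4
```

>>> carry_out(deltas=[0,0,0,0,0,0.001,1,0,0,0,0,0,0,1,0,0,0,0,0,0,1])

```text
clock: 22.18
eef_pos: [589.0, -210.1, 97.9]
tool_rot: [3.141, -0.001, 2.844]
force: [-4.9, 2.9, -1.6]
width: 44.5
gripper_force: 63.9
```

>>> carry_out(deltas=[0,0,0,0.0008,0.0002,0.0005,1,0,0,0,0,0,0,1,0,0,0,0,0,0,1])

```text
clock: 22.55
eef_pos: [589.0, -210.1, 97.8]
tool_rot: [-3.142, 0.001, 2.844]
force: [-5.6, 2.8, 1.3]
width: 44.4
gripper_force: 64.2
```

```bash
python3 - <<'E'
from h import *
go(588.2,-209.6,97.6)
r=[]
for n,(x,y) in(("scene",(253,310)),("top",(397,213))):
    im=ctrl.get_image(n)[:,:,::-1].copy()
    r.append(cv2.resize(im[y-75:y+75,x-50:x+50],None,fx=4,fy=4,interpolation=cv2.INTER_CUBIC))
cv2.imwrite("pics/z3.png",np.hstack(r))
E
```

```text
t 22.55 tcp [ 589.  -210.1   97.8] rot [-3.1415e+00  7.0000e-04  2.8437e+00] q [ 0.28  0.75  0.04  1.7  -0.04  0.68  1.61] F [-5.6  2.8  1.3] w 44.4 ->tool mm [0.9 0.2 0.2]
```

View pics/z3.png

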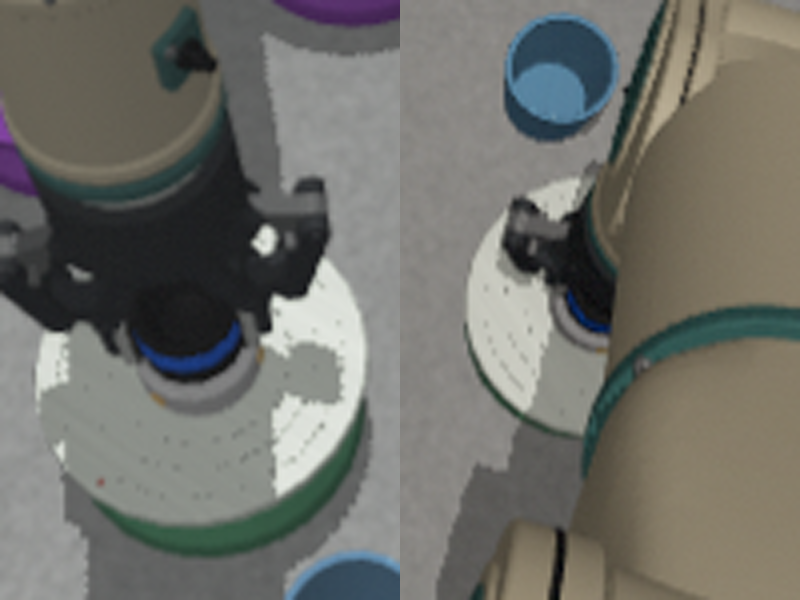

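The crops show the holder seated in the hub, flange on the hub top, cup at (245,304) in the scene view, and the blue cup undisturbed. I'll relax the sideways load and open.

>>> carry_out(deltas=[0,0,0,0.0006,0,0.0003,1,0,0,0,0,0,0,1,0,0,0,0,0,0,1])

```text
clock: 23.02
eef_pos: [588.9, -210.0, 97.7]
tool_rot: [-3.142, 0.002, 2.844]
force: [-4.2, 1.7, 6.8]
width: 44.5
gripper_force: 64.6
```

>>> carry_out(deltas=[0,0,0,0,0,0,0.5,0,0,0,0,0,0,0,0,0,0,0,0,0,-0.5,0,0,0,0,0,0,-1,0,0,0,0,0,0,-1,0,0,0,0,0,0,-1,0,0,0,0,0,0,-1,0,0,0,0,0,0,-1])

```text
clock: 24.02
eef_pos: [588.3, -209.7, 96.5]
tool_rot: [3.142, 0.0, 2.844]
force: [0.5, -0.2, -0.0]
width: 85.5
gripper_force: 0.0
```

>>> carry_out(deltas=[0,0,0,0,0,-0.01,-1,0,0,0,0,0,-0.02,-1,0,0,0,0,0,-0.03,-1,0,0,0,0,0,-0.03,-1,0,0,0,0,0,-0.03,-1,0,0,0,0,0,0,-1,0,0,0,0,0,0,-1,0,0,0,0,0,0,-1])

```text
clock: 25.02
eef_pos: [587.5, -209.4, 215.4]
tool_rot: [3.142, -0.002, 2.844]
force: [-0.8, -0.1, -0.3]
width: 85.3
gripper_force: 0.0
```

```bash
python3 - <<'E'
from h import *
go(588.2,-209.6)
im=ctrl.get_image("scene")[:,:,::-1].copy()
cv2.imwrite("pics/z4.png",cv2.resize(im[235:385,153:353],None,fx=4,fy=4,interpolation=cv2.INTER_CUBIC))
th=np.linspace(0,6.28,100)
for c in([588.2,-209.4,130],[588.2,-209.4,92.]):
    e=proj("scene",c+23*np.c_[np.cos(th),np.sin(th),0*th]);print((e.min(0)-[153,235]+.375)*4,(e.max(0)-[153,235]+.375)*4)
E
```

```text
t 25.02 tcp [ 587.5 -209.4  215.4] rot [ 3.1415e+00 -2.1000e-03  2.8439e+00] q [ 0.27  0.61  0.05  1.61 -0.03  0.93  1.6 ] F [-0.8 -0.1 -0.3] w 85.3 ->tool mm [-0.7  0.  -0. ]
[326.98323112 254.71832095] [435.66962742 353.1062053 ]
[341.4398529  294.29047338] [445.95536432 390.17447904]
```

View pics/z4.png

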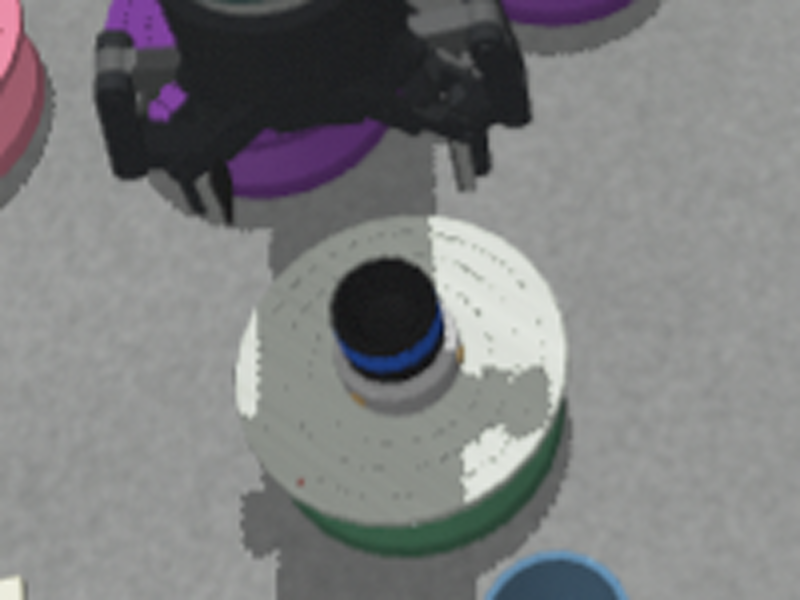

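The holder stands released and upright in the hub. Its rim in the crop is at about x 331–441 and top y 258, against a predicted 327–436 and 255 when seated. Handing in.

```bash
python3 -c "
from cell import ctrl
print(ctrl.finish_job())"
```

```text
the job is handed in; nothing more can be done
None
```

The blue holder is pressed home in the wheel's hub, held under a pull of about 12–14 N for well over half a second, then released upright and the job handed in at about 25 s; the hand-in returned no verdict.

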